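Weigh the jar and sort it as full or low

TASK

Weigh the closed jar on the little beam scale: set it gently upright in the pan and let go, then nudge the sliding weight along the beam, without pinching or forcing it, until the beam stays level with nothing touching it. Leave the weight where it balanced; if it stands farther out than the mark fin under the beam the jar is full, so put it upright in the low bay of the utensil caddy, and if it stands nearer the pivot the jar is running low, so stand it on the middle of the saucer. Leave the spoons and the egg ring alone, and do not slide the saucer about.

Things in the scene. Friction and masses are not known exactly. Their poses are not given: they have to be found in the camera images.
- jar_mid (a point): Middle (40 mm up, on the axis) of a dark amber glass jar with a steel twist cap, standing upright, loose; 80 mm tall, glass body 48 mm across up to 58 mm, cap 42 mm across from 63 mm up. Its mass differs from run to run between 0.13 and 0.29 kg and cannot be told by eye. z axis up the jar.
- balance: White base of the beam scale, fixed; origin on the cart under the pivot. y axis: along the level beam, from the pivot to the sliding-weight side (the pan is at -y); x axis: the hinge line; z up. Hinge 90 mm above the cart, held by two steel posts 101 mm high. The beam bar is 12 mm high and ends 148 mm out at +y, by a fixed white post 105 mm high, 176 mm out.
- beam (a joint): Beam tilt, rad: 0 level, positive is pan down, stops at -0.14 and +0.14. Near balance it tilts about 0.01 rad per mm that the weight is off its balance place (positive: weight must go outward); farther off it lies on a stop. It settles about 1 s after being let go and reads true only when nothing touches the scale. Unloaded it lies weight end down.
- level_fin (a point): Dark fin on the fixed white end post, 90 mm above the cart; the beam's dark tip meets it when the beam is level.
- pan (a point): Centre of the upper face of the steel pan, moving with the beam; 55 mm above the cart when level, 120 mm from the pivot. Pan 68 mm across with a rim 5 mm high, 60 mm clear inside. It gives way under about 1 N and sinks with the beam until the stop. z axis square to the face.
- poise (a joint): Place of the sliding weight, m: its centre is 22 mm + this value out from the pivot; 0 is innermost, range 0 to 0.105. The mark fin is at 0.064. The jar's balance place lies between about 0.03 and 0.10. Friction (about 1.5 N) holds it where it is left.
- mark (a point): Lower end of the mark fin, a dark tab hanging 29 mm below the beam bar, 86 mm out from the pivot; moves with the beam.
- poise_rod (a point): Point on the upright rod of the sliding weight, 45 mm above the beam's centre line. Rod 12 mm across, from 18 to 63 mm above that line; block below it 36 mm wide, 28 mm along the beam, 36 mm high. A push on the rod also tips the beam somewhat, shifting the rod's top by up to 6 mm, so read again after each push. Fingers parted along the beam can straddle it. z up the rod.
- caddy_bay (a point): Centre of the floor of the low square bay of the grey plastic utensil caddy (fixed); bay 120 x 120 mm inside, walls 30 mm high and 3 mm thick, floor about 3 mm thick, this point 5 mm above the cart. The tall bay (85 mm high, with utensils) adjoins on its +x side, from x = 63 mm to 123 mm.
- saucer: White ceramic saucer, loose, 140 mm across, 18 mm high at the rim; origin at the centre of its underside; its flat middle is about 5 mm above the cart.
- spoon_a: Aluminium spoon 160 mm long lying on the cart; bystander.
- spoon_b: Second aluminium spoon, the same; bystander.
- egg_ring_mid (a point): Centre of a yellow silicone egg ring, 92 mm across, 18 mm high; bystander.
There are look-alikes about, which are no part of the job. Of the things that look like the part that bears caddy_bay, the smaller one is meant.

How it is judged:
On the way, in this order (a step that is already met when the one before it is completed fails the run):
1. the jar stands in the scale pan, let go (horizontal distance between jar_mid and pan below 0.02 m and z of jar_mid in the frame of pan between 0.03 and 0.05 m and contact force between the fingers and jar below 0.05 N), for 0.2 s.
2. with the jar in the pan and nothing touching the scale, the beam rests level (within 0.035 rad) (all of step 1 and contact force between each of the fingers, the arm and balance below 0.05 N and value of joint beam between -0.035 and 0.035 rad and velocity of joint beam between -0.05 and 0.05 rad/s), for 0.5 s.
At the end, for the whole second after the job is handed in: The sliding weight stands where it balanced; if beyond the mark fin (joint above 0.064) the jar stands in the caddy's low bay, if short of it on the saucer within 30 mm of the middle (within 8 mm of the mark either place counts). The jar is upright within 0.1 rad, released and still (((value of joint poise above 0.056 m and (x of jar_mid in the frame of caddy_bay between -0.05 and 0.05 m and y of jar_mid in the frame of caddy_bay between -0.05 and 0.05 m and height (world z) of jar_mid below 0.05 m)) or (value of joint poise below 0.072 m and (horizontal distance between jar_mid and saucer below 0.03 m and height (world z) of jar_mid between 0.042 and 0.06 m))) and angle between jar_mid's own z axis and vertical below 0.1 rad and linear speed of jar below 0.02 m/s and contact force between the fingers and jar below 0.05 N); the robot touches nothing.
It fails at once if the sliding weight or scale is pinched or forced: more than 15 N between robot and scale (contact force between any of the fingers, the arm and balance above 15 N).
It fails at once if the jar is pressed or dropped on the pan with more than 20 N (contact force between jar and balance above 20 N).
It fails at once if the jar is tipped beyond 0.7 rad (angle between jar_mid's own z axis and vertical above 0.7 rad).
It fails at once if a spoon, the egg ring or the saucer is moved by more than 30 mm (distance of any of spoon_a, spoon_b, egg_ring_mid, saucer from where it was at the start of the episode above 0.03 m).
It also fails if it takes over 72 s, if anything falls off the work surface, if the arm or the gripper's body presses on something with over 40 N, if the wrist force passes 120 N, or if a joint passes its speed limit or range.

ROBOT

A 6-joint arm with a two-finger parallel gripper is mounted at the origin on the work surface. World frame = base frame: x ahead of the robot, y to its left, z up, the work surface at z = 0. Lengths are in m, angles in rad, forces in N, time in s.
With the tool pointing down it reaches from about 0.325 to 0.9 m from the base axis. Payload 3.5 kg.
Tool frame: the origin (TCP) lies at the very end of the fingers, on their centre line; the grasp point (between the pads) lies 19 mm behind it (r.hold_point_z is the distance from the TCP to the grasp point, in m); z points along the fingers, y is the line along which they close (so a half turn about z gives the same grasp; the last joint's range is limited). The gripper opens to 85 mm and grips with 20 to 120 N. Pads are 22 mm wide; open, the fingers measure 114 mm over their backs; the gripper's body (76 mm by 85 mm) begins 54 mm behind the grasp point. The pads swing forward as they close: fully open they stand 13 mm farther back than shut.
Start: joints at [-1.416, 0.276, -0.026, 1.268, 0, 1.467], TCP at [0.159, -0.604, 0.194] pointing down, gripper open.
Joint ranges: [-3.12, 3.12], [-0.85, 1.88], [-1.08, 1.24], [-1.95, 2.15], [-1.57, 1.53], [-3.14, 3.14]. Speed limits (rad/s): [2.57, 2.57, 3.14, 3.14, 3.14, 3.14].

INTERFACE

Orientations are given as a rotation vector (axis times angle).
In Python, from bench import r gives the robot as it stands. The module is installed in compiled form; this text tells all that it offers.
- The arm moves only by the tool send_rows, never from a script. Its argument "motion" is a list of rows, each a list of 4 numbers: the shift along the tool's x, y, z normalised to -1 to 1, where 1 is 500 mm, then the turn about the tool's z normalised to -1 to 1, where 1 is 180 degrees. A call has 1 to 10 rows; each row shifts and turns the commanded pose from where the row before left it, along the tool's axes as they then stand; what a row does not reach is not made up. A row lasts 1/12 s, in which the tool goes at most 41.7 mm and 7.16 degrees, less where a joint would pass 70% of its speed; a pose out of reach is approached as far as the arm can. A call with a number of a shift or a turn outside -1 to 1 is refused whole. A call with a gripper value outside its range is refused whole. "jaw" is the closure, from 0 (fully open) to 1 (shut), set as the call begins (left out, the last holds). The fingers move at their own pace and stop on an object; the grip force is fixed at half the most. Time passes only in rows, so rows that do not move let the fingers close. It gives the time, the measured TCP pose, the force, the opening and the grip force at its end, in the units of the state.
- r.get_obs(): the state, without advancing time (a new reading comes with each control period).
- r.capture(name): name is "side" or "top"; returns (picture, depth): 420x560x3 uint8, red, green, blue; 420x560 float32, m along the optical axis (not along the pixel's ray), 0 where there is no reading.
- r.camera_info(name): a dict with "intrinsics" (3x3 intrinsics, pixels), "D" ([k1, k2, p1, p2, k3] as OpenCV has them; the pictures are not rectified), "rvec" (rotation vector, rad) and "tvec" (3), from world to camera coordinates, as OpenCV has them. Camera axes: x right, y down, z forward; pixel columns grow to the right and rows downward; lengths in m; the calibration is good to about 2 mm. A picture is of the moment at which its call begins. camera_info takes no time and is no camera call.
- r.finish_job(): hands the job in; it is judged then, once.
The state is a dict: "t": time; "q": joint angles; "dq": joint speeds; "joint_torque": joint torques, N m; "tcp_pos": TCP position; "eef_rot": TCP orientation; "contact_force": force on the tool from outside, world axes, zero at the start; "ft_torque": the same for the moment, N m; "opening": opening from 0.0 (shut) to 1.0 (fully open); "gripper_force": force on a finger pad.
Only numpy, scipy, OpenCV 4.12 (cv2) and the standard library are available. Lean on these libraries where they do the work, as an engineer would, in place of code of your own. Each camera call takes 0.05 s, during which the arm holds its last target. There are 200 camera calls.

## Working session

There is one attempt and no reset: what is moved stays moved. The work goes in short steps, Python scripts to look and compute and a tool call to move; the robot and the scene stay as the last step left them, time stands still between calls to the robot, and variables do not carry over. Pictures are saved under pics/ and viewed, at most 10 in all, crops included, and the job is handed in when it is done.

Besides the shell and the picture viewer there is one more tool, called after "Emit:" in YAML: its name, and indented under it one key for each argument. send_rows: Moves the arm, as the interface text tells. Scaled input: -1 to 1 covers 500 mm each way for a shift and 180 degrees each way for a turn. Its arguments: {"type":"object","properties":{"motion":{"type":"array"},"jaw":{"type":"number"}},"required":["motion"]}

```bash
mkdir -p pics; cat > h.py <<'E'
from bench import r
import numpy as np, cv2
def cap(n):
    im,d=r.capture(n); return im,d
def pts(n,d):
    c=r.camera_info(n);K=np.array(c["intrinsics"]);D=np.array(c["D"]);R=cv2.Rodrigues(np.array(c["rvec"],float))[0];t=np.array(c["tvec"],float).ravel()
    h,w=d.shape;uv=np.mgrid[0:h,0:w][::-1].reshape(2,-1).T.astype(np.float64)
    x=cv2.undistortPoints(uv.reshape(-1,1,2),K,D).reshape(-1,2)
    P=np.c_[x,np.ones(len(x))]*d.reshape(-1,1)
    return ((P-t)@R).reshape(h,w,3)
def ray(n,uv,z):
    c=r.camera_info(n);K=np.array(c["intrinsics"]);D=np.array(c["D"]);R=cv2.Rodrigues(np.array(c["rvec"],float))[0];t=np.array(c["tvec"],float).ravel()
    x=cv2.undistortPoints(np.array(uv,float).reshape(-1,1,2),K,D).reshape(-1,2)
    g=np.c_[x,np.ones(len(x))]@R; o=-R.T@t
    return o+g*((z-o[2])/g[:,2])[:,None]
def proj(n,P):
    c=r.camera_info(n)
    return cv2.projectPoints(np.array(P,float).reshape(-1,1,3),np.array(c["rvec"],float),np.array(c["tvec"],float),np.array(c["intrinsics"]),np.array(c["D"]))[0].reshape(-1,2)
def save(im,f): cv2.imwrite('pics/'+f,im[:,:,::-1])
E
python3 - <<'E'
from h import *
for n in("top","side"):
    im,d=cap(n); save(im,n+'0.png'); np.savez(n+'0.npz',im=im,d=d)
    c=r.camera_info(n);R=cv2.Rodrigues(np.array(c["rvec"],float))[0];print(n,-R.T@np.array(c["tvec"]).ravel(),R[2],(d>0).mean())
o=r.get_obs();print(o["t"],o["tcp_pos"],o["eef_rot"],o["opening"],r.hold_point_z)
E
```

```text
top [0.32443734 0.00339103 1.30690065] [ 0.13433651 -0.0153992  -0.99081611] 0.9958375850340137
side [0.3337186  0.7060223  1.01253932] [ 0.11730728 -0.62834341 -0.76904067] 0.9960501700680272
0.1 [ 0.15921178 -0.60358045  0.19334858] [-3.11352956e+00 -4.03531578e-01  6.31647147e-05] 1.0016481446675842 0.0187
```

View pics/top0.png

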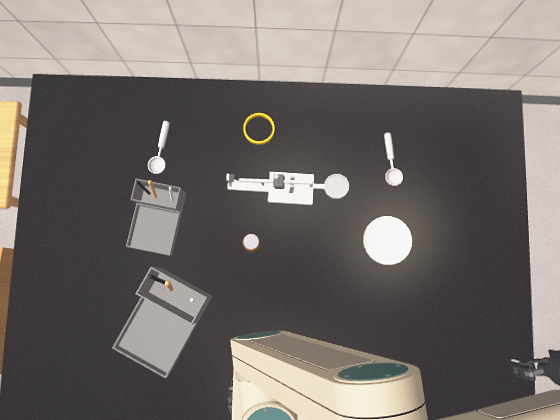

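View pics/side0.png

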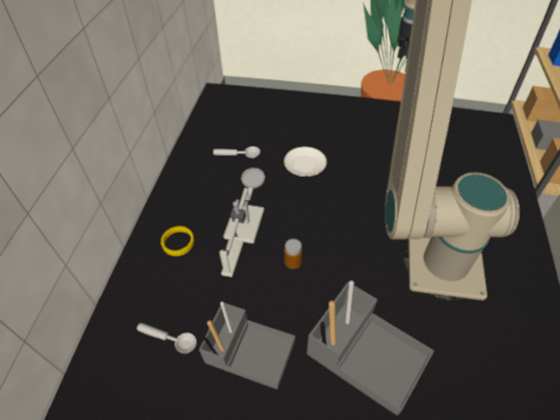

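Top view: jar at (251,241), its cap up. The caddies are at (155,217), smaller, and (163,322), larger, so I choose the smaller. The saucer is at (387,240) and the pan at (337,186). The poise is at about (279,181) and the beam's tip and end post at about (230,181). I see no second jar or scale.

```bash
python3 - <<'E'
from h import *
a=np.load('top0.npz');im,d=a['im'],a['d'];P=pts('top',d)
s=np.load('side0.npz');ims,ds=s['im'],s['d'];S=pts('side',ds)
print('table z',np.median(P[300:330,300:330,2]),np.median(S[250:270,330:350,2]))
def box(P,x0,x1,y0,y1,z0,z1):
    return (P[...,0]>x0)&(P[...,0]<x1)&(P[...,1]>y0)&(P[...,1]<y1)&(P[...,2]>z0)&(P[...,2]<z1)
def circ(P,m):
    uv=np.argwhere(m)[:,::-1].astype(np.float32); q=P[m][:,:2].astype(np.float32)
    return cv2.minEnclosingCircle(q),q.mean(0),np.median(P[m][:,2]),len(q)
for nm,(u,v) in dict(jar=(251,241),pan=(337,186),sauc=(387,240),poise=(279,181),base=(300,195),bay=(150,232),bay2=(155,330)).items(): print(nm,P[v,u].round(3))
j=P[241,251];print('jar',circ(P,box(P,j[0]-.04,j[0]+.04,j[1]-.04,j[1]+.04,.07,.09)))
j=S[247,293];print('jarS',j,circ(S,box(S,j[0]-.05,j[0]+.05,j[1]-.05,j[1]+.05,.072,.09)))
p=P[186,337];m=box(P,p[0]-.045,p[0]+.045,p[1]-.05,p[1]+.03,.04,.09);print('pan',circ(P,m))
c=P[240,387];print('saucer',circ(P,box(P,c[0]-.09,c[0]+.09,c[1]-.09,c[1]+.09,.01,.03)))
# bright base
c=P[190,290]
for nm,Q in(('top',P),('side',S)):
    m=box(Q,c[0]-.12,c[0]+.12,c[1]-.2,c[1]+.3,.115,.2);print(nm,'rod',circ(Q,m) if m.sum() else 0, Q[m][:,2].max() if m.sum() else 0)
    m=box(Q,c[0]-.12,c[0]+.12,c[1]-.2,c[1]+.3,.085,.112);q=Q[m][:,:2].astype(np.float32)
    print(nm,'beam-ish',cv2.minAreaRect(q),cv2.fitLine(q,cv2.DIST_HUBER,0,.01,.01).ravel(),q.min(0),q.max(0))
    m=box(Q,c[0]-.12,c[0]+.12,c[1]-.25,c[1]+.3,.004,.03)
    q=Q[m][:,:2].astype(np.float32);print('base',cv2.minAreaRect(q),len(q))
b=P[217,155]
m=box(P,b[0]-.16,b[0]+.16,b[1]-.12,b[1]+.12,.022,.12);q=P[m][:,:2].astype(np.float32);print('caddy all',cv2.minAreaRect(q),cv2.boxPoints(cv2.minAreaRect(q)))
m=box(P,b[0]-.16,b[0]+.16,b[1]-.12,b[1]+.12,.022,.036);q=P[m][:,:2].astype(np.float32);print('low wall',cv2.minAreaRect(q),cv2.boxPoints(cv2.minAreaRect(q)))
t=cv2.resize(im[150:265,110:430],None,fx=2.5,fy=2.5,interpolation=2)
u=cv2.resize(ims[150:400,180:340],None,fx=2.3,fy=2.3,interpolation=2)
save(t,'crop_t.png')
save(cv2.resize(ims[155:285,200:320],None,fx=4.5,fy=4.5,interpolation=2),'crop_s.png')
E
```

```text
table z 0.001280211742872127 -0.0005274383904448812
jar [0.427 0.062 0.086]
pan [ 0.588 -0.17   0.076]
sauc [ 0.448 -0.327  0.009]
poise [ 0.591 -0.009  0.104]
base [ 0.571 -0.072  0.016]
bay [0.451 0.357 0.006]
bay2 [0.176 0.325 0.005]
jar (((0.4275306463241577, 0.06253902614116669), 0.02083997055888176), array([0.4275033 , 0.06240083], dtype=float32), np.float64(0.0819259387598722), 184)
jarS [0.42424485 0.07190441 0.08162225] (((0.4248959422111511, 0.064610555768013), 0.021714702248573303), array([0.42431176, 0.06676273], dtype=float32), np.float64(0.07921193756016776), 180)
pan (((0.5896948575973511, -0.16912898421287537), 0.03575345501303673), array([ 0.5896042 , -0.17006904], dtype=float32), np.float64(0.07479412520210543), 460)
saucer (((0.46664705872535706, -0.30749332904815674), 0.09545718878507614), array([ 0.44921866, -0.32810178], dtype=float32), np.float64(0.015086346089341224), 1103)
top rod (((0.5939223766326904, -0.0016542449593544006), 0.007419520523399115), array([ 0.59294194, -0.00171311], dtype=float32), np.float64(0.14672122473299296), 31) 0.1542271215409565
top 
[... 584 characters left out ...]
0608415603638, 0.036709342151880264), 88.90681457519531) [0.04050585 0.9991793  0.5894815  0.00750188] [ 0.57196474 -0.09732816] [0.60898334 0.13792583]
base ((0.5757831931114197, -0.020423829555511475), (0.239314004778862, 0.5405883193016052), 0.1957273632287979) 1264
caddy all ((0.4612928628921509, 0.34105384349823), (0.13674692809581757, 0.24625347554683685), 83.06559753417969) [[0.3308119  0.288046  ]
 [0.575264   0.2583151 ]
 [0.59177387 0.39406168]
 [0.34732175 0.4237926 ]]
low wall ((0.4610384404659271, 0.3415285348892212), (0.13633017241954803, 0.24168211221694946), 83.38018035888672) [[0.3331449  0.28774858]
 [0.5732157  0.25988728]
 [0.588932   0.3953085 ]
 [0.34886116 0.4231698 ]]
```

View pics/crop_t.png

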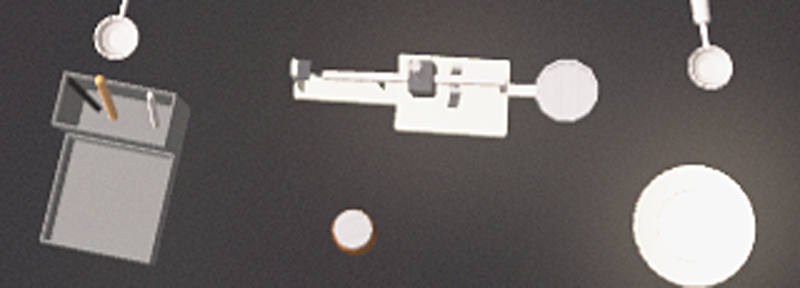

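View pics/crop_s.png

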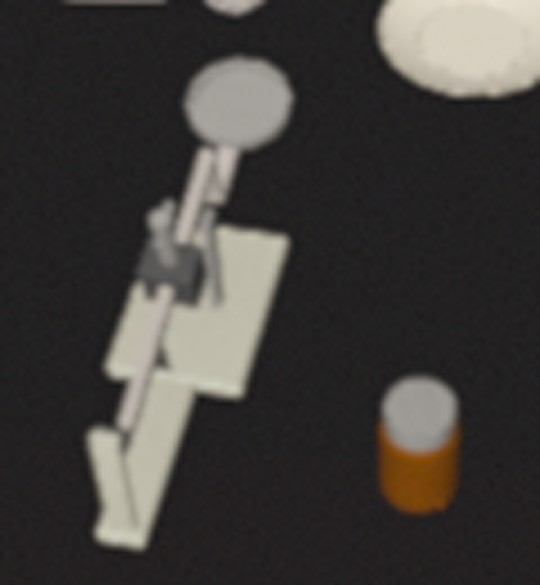

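The crops confirm the choices. The jar is at crop (352,230) with its amber body and steel cap. The scale's poise is at (420,75), with the weight end down now, and the pan is at (567,90). The smaller caddy has its tall bay at the far (+x) side.

```bash
cat >> h.py <<'E'
def go(x,y,z,yaw=None):
    o=r.get_obs();R=cv2.Rodrigues(np.array(o["eef_rot"],float))[0]
    dl=R.T@(np.array([x,y,z])-o["tcp_pos"]);yw=np.degrees(np.arctan2(R[1,0],R[0,0]))
    print('t',round(o["t"],2),'tcp',np.round(o["tcp_pos"],4),'yaw',yw.round(2),'q',np.round(o["q"],2))
    print('tool shift /0.5:',(dl/.5).round(4), 'turn:', None if yaw is None else round(-((yaw-yw+180)%360-180)/180,4))
E
python3 - <<'E'
from h import *
go(.4262,.0635,.15,88)
a=np.load('top0.npz');im,d=a['im'],a['d'];P=pts('top',d)
X=np.array([np.cos(-.2),np.sin(-.2)])
m=(P[...,2]>.02)&(P[...,2]<.1); m[:176]=0;m[260:]=0;m[:,:122]=0;m[:,190:]=0
q=P[m][:,:2].astype(np.float32);b=cv2.minAreaRect(q);print(b,cv2.boxPoints(b))
m=(P[...,2]>.01)&(P[...,2]<.03)&(P[...,0]>.36)&(P[...,0]<.54)&(P[...,1]<-.23)&(P[...,1]>-.42);m[:210]=0
q=P[m][:,:2].astype(np.float32);print(cv2.minEnclosingCircle(q),len(q))
w=(im.min(2)>150).astype(np.uint8);w[:205]=0;w[270:]=0;w[:,:350]=0;w[:,425:]=0
e=cv2.fitEllipse(max(cv2.findContours(w,0,1)[0],key=len));print(e,ray('top',e[0],.016))
E
```

```text
t 0.1 tcp [ 0.1592 -0.6036  0.1933] yaw 14.77 q [-1.42  0.28 -0.03  1.27  0.    1.47]
tool shift /0.5: [ 0.8564 -1.1538  0.0892] turn: -0.4068
((0.4886179268360138, 0.3382696509361267), (0.12902002036571503, 0.1866762638092041), 80.17170715332031) [[0.38563806 0.29063886]
 [0.5695746  0.25877398]
 [0.5915978  0.38590044]
 [0.40766126 0.41776532]]
((0.46664705872535706, -0.30749332904815674), 0.09545718878507614) 1103
((387.2262878417969, 240.02235412597656), (47.27106857299805, 48.85715866088867), 137.8805694580078) [[ 0.44727017 -0.32544184  0.016     ]]
```

Emit:
send_rows:
  motion:
    - [0.043, -0.058, 0, 0]
    - [0.043, -0.058, 0, 0]
    - [0.043, -0.058, 0, 0]
    - [0.043, -0.058, 0, 0]
    - [0.043, -0.058, 0, 0]
    - [0.043, -0.058, 0, 0]
    - [0.043, -0.058, 0, 0]
    - [0.043, -0.058, 0, 0]
    - [0.043, -0.058, 0, 0]
    - [0.043, -0.058, 0, 0]
  jaw: 0

```text
t: 0.93
tcp_pos: [0.2932, -0.2672, 0.194]
eef_rot: [-3.115, -0.403, 0.0]
contact_force: [0.9, 0.3, -0.9]
opening: 1.004
gripper_force: 0.0
```

Emit:
send_rows:
  motion:
    - [0.043, -0.058, 0, 0]
    - [0.043, -0.058, 0, 0]
    - [0.043, -0.058, 0, 0]
    - [0.043, -0.058, 0, 0]
    - [0.043, -0.058, 0, 0]
    - [0.043, -0.058, 0, 0]
    - [0.043, -0.058, 0, 0]
    - [0.043, -0.058, 0, 0]
    - [0.043, -0.058, 0, 0]
    - [0.043, -0.058, 0, 0]

```text
t: 1.77
tcp_pos: [0.4271, 0.0681, 0.1942]
eef_rot: [3.115, 0.405, -0.0]
contact_force: [1.4, -0.8, -0.4]
opening: 1.0
gripper_force: 0.0
```

Emit:
send_rows:
  motion:
    - [0, 0, 0.01, -0.039]
    - [0, 0, 0.01, -0.039]
    - [0, 0, 0.01, -0.039]
    - [0, 0, 0.01, -0.039]
    - [0, 0, 0.01, -0.039]
    - [0, 0, 0.01, -0.039]
    - [0, 0, 0.01, -0.039]
    - [0, 0, 0.01, -0.039]
    - [0, 0, 0.01, -0.039]
    - [0, 0, 0, -0.039]

```text
t: 2.6
tcp_pos: [0.4258, 0.0661, 0.1479]
eef_rot: [-2.309, -2.127, 0.003]
contact_force: [-0.7, -0.5, 0.4]
opening: 1.002
gripper_force: 0.0
```

```bash
python3 -c "
from h import *
go(.4262,.0635,.027,88)"
```

```text
t 2.6 tcp [0.4258 0.0661 0.1479] yaw 85.32 q [ 0.   -0.04 -0.49  1.13  0.    1.66]
tool shift /0.5: [-0.0051  0.0019  0.2418] turn: -0.0149
```

Emit:
send_rows:
  motion:
    - [-0.005, 0.002, 0.03, -0.015]
    - [0, 0, 0.035, 0]
    - [0, 0, 0.035, 0]
    - [0, 0, 0.035, 0]
    - [0, 0, 0.035, 0]
    - [0, 0, 0.035, 0]
    - [0, 0, 0.025, 0]
    - [0, 0, 0.012, 0]
    - [0, 0, 0, 0]

```text
t: 3.35
tcp_pos: [0.4261, 0.0635, 0.0268]
eef_rot: [-2.264, -2.174, 0.004]
contact_force: [0.3, -0.1, 0.1]
opening: 0.996
gripper_force: 0.0
```

Emit:
send_rows:
  motion:
    - [0, 0, 0, 0]
    - [0, 0, 0, 0]
    - [0, 0, 0, 0]
    - [0, 0, 0, 0]
    - [0, 0, 0, 0]
    - [0, 0, 0, 0]
  jaw: 1

```text
t: 3.85
tcp_pos: [0.4288, 0.0636, 0.0297]
eef_rot: [2.265, 2.175, 0.002]
contact_force: [-2.4, -0.3, 5.0]
opening: 0.464
gripper_force: 59.6
```

```bash
python3 -c "
from h import *
o=r.get_obs();print(o['opening'],o['gripper_force'],o['contact_force'])
go(.5895,-.165,.185,88)"
```

```text
0.46437806731111925 59.58033621311188 [-2.44296801 -0.26650352  4.99717307]
t 3.85 tcp [0.4288 0.0636 0.0297] yaw 87.67 q [-0.    0.1  -0.63  0.84  0.    1.61]
tool shift /0.5: [-0.4437  0.3401 -0.31  ] turn: -0.0018
```

Emit:
send_rows:
  motion:
    - [0, 0, 0, 0]
    - [0, 0, -0.02, 0]
    - [0, 0, -0.05, 0]
    - [0, 0, -0.07, 0]
    - [0, 0, -0.07, 0]
    - [0, 0, -0.06, 0]
    - [-0.04, 0.03, -0.04, 0]
    - [-0.04, 0.03, 0, 0]
    - [-0.04, 0.03, 0, 0]
    - [-0.04, 0.03, 0, 0]

```text
t: 4.68
tcp_pos: [0.4855, -0.0197, 0.1849]
eef_rot: [2.264, 2.175, 0.002]
contact_force: [-0.3, 0.1, -2.1]
opening: 0.459
gripper_force: 61.1
```

Emit:
send_rows:
  motion:
    - [-0.05, 0.04, 0, 0]
    - [-0.05, 0.04, 0, 0]
    - [-0.05, 0.04, 0, 0]
    - [-0.05, 0.04, 0, 0]
    - [-0.04, 0.03, 0, 0]
    - [-0.03, 0.02, 0, 0]
    - [-0.01, 0.01, 0, 0]
    - [0, 0, 0, 0]
    - [0, 0, 0, 0]

```text
t: 5.43
tcp_pos: [0.5882, -0.1625, 0.1833]
eef_rot: [-2.265, -2.175, 0.0]
contact_force: [-0.3, 0.1, -2.6]
opening: 0.466
gripper_force: 61.1
```

```bash
cat >> h.py <<'E'
def reg(P,x0,x1,y0,y1,z0,z1):
    return (P[...,0]>x0)&(P[...,0]<x1)&(P[...,1]>y0)&(P[...,1]<y1)&(P[...,2]>z0)&(P[...,2]<z1)
E
python3 - <<'E'
from h import *
im,d=cap('side');save(cv2.resize(im[90:290,180:380],None,fx=3,fy=3),'s1.png')
go(.5895,-.165,.11,88);o=r.get_obs();print(o['opening'],o['gripper_force'],o['contact_force'])
E
```

```text
t 5.48 tcp [ 0.588  -0.162   0.1834] yaw 87.7 q [-0.38  0.26 -0.08  1.24  0.    1.24]
tool shift /0.5: [-0.006   0.0035  0.1468] turn: -0.0016
0.46544346213339255 61.071563959121704 [-0.63860168  0.62900318 -2.05852411]
```

View pics/s1.png

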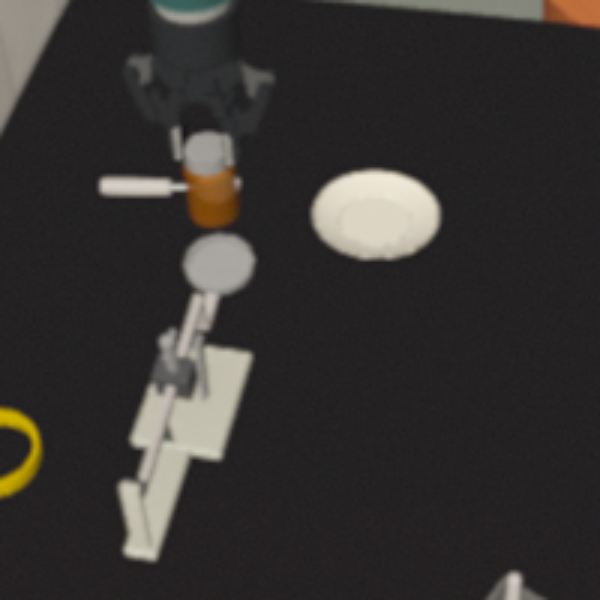

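The jar hangs upright in the grip above the pan: cap at crop (207,145), bottom at (213,222), pan at (219,262). I'll measure the jar's height in hand with the depth.

```bash
python3 - <<'E'
from h import *
im,d=cap('side');P=pts('side',d);hsv=cv2.cvtColor(im,cv2.COLOR_RGB2HSV)
m=(hsv[...,0]<22)&(hsv[...,1]>130)&(hsv[...,2]>50)&reg(P,.5,.68,-.25,-.08,.08,.3)
q=P[m];print('amber z',np.percentile(q[:,2],[1,50,99]),'x',np.percentile(q[:,0],[1,50,99]),'ymax',np.percentile(q[:,1],[50,90,98]),len(q))
v,u=np.argwhere(m).T;print(u.min(),u.max(),v.min(),v.max())
m=(hsv[...,1]<60)&reg(P,.56,.62,-.2,-.13,.19,.28);q=P[m];print('cap',np.percentile(q[:,2],[5,50,95]),q.mean(0))
a,dd=cap('top');T=pts('top',dd);m=reg(T,.55,.63,-.22,-.1,.04,.09);print('pan',T[m].mean(0) if m.sum() else 0,m.sum())
print(r.get_obs()['tcp_pos'],proj('side',[[.589,-.163,.155],[.589,-.163,.2344]]))
E
```

```text
amber z [0.15473261 0.18644076 0.216373  ] x [0.5603449  0.57824812 0.6045732 ] ymax [-0.14145314 -0.13683047 -0.13479803] 270
242 259 146 165
cap [0.2225518  0.23485498 0.27369194] [ 0.59107442 -0.15512871  0.2413077 ]
pan [ 0.59034656 -0.10880552  0.06197065] 21
[ 0.58801882 -0.16184612  0.18348505] [[249.81970339 159.02683493]
 [247.90212612 138.22001762]]
```

Emit:
send_rows:
  motion:
    - [-0.006, 0.003, 0.03, 0]
    - [-0.006, 0, 0.04, 0]
    - [0, 0, 0.04, 0]
    - [0, 0, 0.025, 0]
    - [0, 0, 0.012, 0]
    - [0, 0, 0.004, 0]
    - [0, 0, 0, 0]

```text
t: 6.17
tcp_pos: [0.5901, -0.1688, 0.108]
eef_rot: [-2.265, -2.176, 0.0]
contact_force: [-0.1, -0.4, -1.8]
opening: 0.463
gripper_force: 61.1
```

Emit:
send_rows:
  motion:
    - [0.0015, 0, 0.007, 0]
    - [0.0015, 0, 0.007, 0]
    - [0.0015, 0, 0.007, 0]
    - [0.0015, 0, 0.007, 0]
    - [0.0015, 0, 0.007, 0]
    - [0.0015, 0, 0.007, 0]
    - [0.0015, 0, 0.007, 0]
    - [0.0015, 0, 0.007, 0]
    - [0.0015, 0, 0.006, 0]
    - [0, 0, 0, 0]

```text
t: 7.0
tcp_pos: [0.5901, -0.1621, 0.0761]
eef_rot: [-2.265, -2.175, 0.0]
contact_force: [-0.2, 0.5, -1.5]
opening: 0.46
gripper_force: 61.1
```

```bash
python3 - <<'E'
from h import *
go(.59,-.161,.069,88);o=r.get_obs();print(o['contact_force'])
im,d=cap('side');save(cv2.resize(im[120:290,200:300],None,fx=3.5,fy=3.5),'s2.png')
E
```

```text
t 7.0 tcp [ 0.5901 -0.1621  0.0761] yaw 87.68 q [-0.37  0.34 -0.2   1.03  0.    1.24]
tool shift /0.5: [ 0.0021 -0.0002  0.0143] turn: -0.0018
[-0.20499664  0.47202423 -1.54641224]
```

View pics/s2.png

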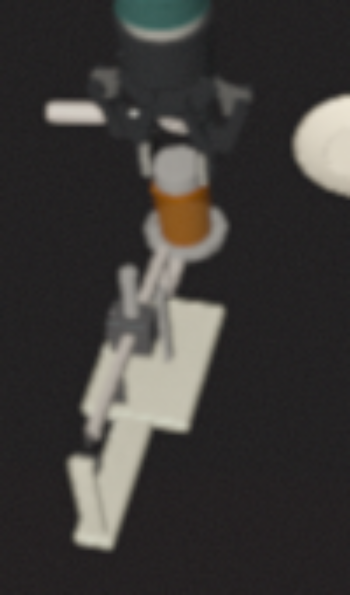

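The jar is inside the pan, at crop (183,240), and the beam has swung pan-down. I'll ease it down a little more and let go.

Emit:
send_rows:
  motion:
    - [0.001, 0, 0.003, 0]
    - [0.001, 0, 0.003, 0]
    - [0, 0, 0.003, 0]
    - [0, 0, 0, 0]

```text
t: 7.38
tcp_pos: [0.5902, -0.1612, 0.072]
eef_rot: [-2.265, -2.175, -0.0]
contact_force: [-0.3, 1.4, 0.0]
opening: 0.467
gripper_force: 61.2
```

```bash
python3 - <<'E'
from h import *
o=r.get_obs();print(o['contact_force'],o['tcp_pos'])
im,d=cap('side');P=pts('side',d);m=reg(P,.55,.63,-.19,-.13,.035,.3);hsv=cv2.cvtColor(im,cv2.COLOR_RGB2HSV)
m&=(hsv[...,0]<22)&(hsv[...,1]>130)&(hsv[...,2]>50);print(np.percentile(P[m][:,2],[1,99]))
E
```

```text
[-0.28024164  1.39857548  0.034247  ] [ 0.59016558 -0.16115248  0.07203904]
[0.04925585 0.10665398]
```

Emit:
send_rows:
  motion:
    - [0, 0, 0, 0]
    - [0, 0, 0, 0]
    - [0, 0, 0, 0]
    - [0, 0, 0, 0]
    - [0, 0, 0, 0]
  jaw: 0

```text
t: 7.85
tcp_pos: [0.5908, -0.1617, 0.0727]
eef_rot: [2.266, 2.175, 0.0]
contact_force: [-1.3, 1.1, 0.3]
opening: 0.998
gripper_force: 0.0
```

Emit:
send_rows:
  motion:
    - [0, 0, -0.01, 0]
    - [0, 0, -0.03, 0]
    - [0, 0, -0.06, 0]
    - [0, 0, -0.07, 0]
    - [0, 0, -0.07, 0]
    - [0, 0, -0.06, 0]
    - [0, 0, -0.02, 0]

```text
t: 8.43
tcp_pos: [0.5935, -0.1626, 0.239]
eef_rot: [2.26, 2.17, 0.006]
contact_force: [0.2, -0.7, 1.4]
opening: 1.0
gripper_force: 0.0
```

```bash
python3 - <<'E'
from h import *
o=r.get_obs();print(o['contact_force'])
im,d=cap('side');P=pts('side',d);hsv=cv2.cvtColor(im,cv2.COLOR_RGB2HSV)
m=(hsv[...,0]<22)&(hsv[...,1]>130)&(hsv[...,2]>50)&reg(P,.54,.64,-.2,-.1,.03,.3);q=P[m];print('amber',np.percentile(q,[2,50,98],axis=0).round(3))
m=reg(P,.55,.64,-.2,-.11,.105,.13);print('cap',P[m].mean(0),m.sum())
m=reg(P,.57,.615,-.05,.08,.12,.18);print('rod side',P[m].mean(0),P[m][:,2].max(),m.sum())
# block/beam bar slope: top surface of bar beyond block
m=reg(P,.583,.603,.02,.1,.07,.14);q=P[m];print('bar',np.polyfit(q[:,1]-.0,q[:,2],1),m.sum())
go(.593,.0,.2,178)
E
```

```text
[ 0.19327936 -0.73067127  1.36983352]
amber [[ 0.562 -0.163  0.047]
 [ 0.58  -0.144  0.077]
 [ 0.606 -0.135  0.101]]
cap [ 0.58355783 -0.16290784  0.11569389] 145
rod side [ 0.59009656 -0.01007229  0.14393789] 0.16002540073297183 55
bar [0.2213588  0.09112643] 119
t 8.48 tcp [ 0.5937 -0.1628  0.2391] yaw 87.67 q [-0.37  0.23  0.01  1.34 -0.    1.24]
tool shift /0.5: [ 0.3255 -0.0155  0.0769] turn: -0.5018
```

Emit:
send_rows:
  motion:
    - [0.05, 0, 0, 0]
    - [0.07, 0, 0, 0]
    - [0.07, 0, 0, 0]
    - [0.07, 0, 0, 0]
    - [0.04, -0.01, 0, 0]
    - [0, 0, 0, -0.039]
    - [0, 0, 0, -0.039]
    - [0, 0, 0, -0.039]
    - [0, 0, 0, -0.039]
    - [0, 0, 0, -0.039]
  jaw: 0.7

```text
t: 9.32
tcp_pos: [0.5906, -0.0111, 0.2305]
eef_rot: [-1.494, -2.76, 0.002]
contact_force: [-0.2, -0.3, 0.5]
opening: 0.297
gripper_force: 0.0
```

Emit:
send_rows:
  motion:
    - [0, 0, 0.01, -0.039]
    - [0, 0, 0.01, -0.039]
    - [0, 0, 0.01, -0.039]
    - [0, 0, 0.01, -0.039]
    - [0, 0, 0.01, -0.039]
    - [0, 0, 0, -0.039]
    - [0, 0, 0, -0.039]
    - [0, 0, 0, -0.034]
    - [0, 0, 0, 0]

```text
t: 10.07
tcp_pos: [0.5905, -0.0113, 0.2056]
eef_rot: [-0.051, -3.138, -0.0]
contact_force: [-0.4, -0.0, -0.2]
opening: 0.301
gripper_force: 0.0
```

```bash
python3 - <<'E'
from h import *
o=r.get_obs();print(o['contact_force'],o['opening'])
im,d=cap('side');P=pts('side',d);np.savez('s3.npz',im=im,d=d)
m=reg(P,.57,.615,-.05,.03,.125,.162);print('rod',P[m].mean(0),P[m][:,2].max(),m.sum())
go(.5925,-.010,.13,178)
save(cv2.resize(im[100:290,190:310],None,fx=4,fy=4)[:590],'s3.png') if 0 else save(cv2.resize(im[130:280,190:310],None,fx=4,fy=4),'s3.png')
E
```

```text
[-0.41970741 -0.04220829 -0.20078966] 0.3007117047454472
rod [ 0.59028525 -0.01031918  0.14485551] 0.16120967320873225 51
t 10.12 tcp [ 0.5907 -0.0113  0.2058] yaw 177.9 q [-0.13  0.21 -0.08  1.28  0.   -0.09]
tool shift /0.5: [-0.004   0.0027  0.1517] turn: -0.0006
```

View pics/s3.png

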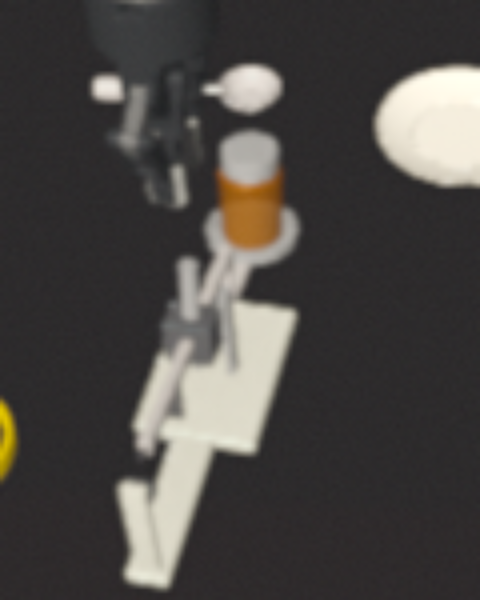

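Emit:
send_rows:
  motion:
    - [-0.003, -0.006, 0.02, 0]
    - [0, 0, 0.03, 0]
    - [0, 0, 0.03, 0]
    - [0, 0, 0.03, 0]
    - [0, 0, 0.025, 0]
    - [0, 0, 0.015, 0]
    - [0, 0, 0, 0]
  jaw: 0.55

```text
t: 10.7
tcp_pos: [0.591, -0.0143, 0.1296]
eef_rot: [-0.055, -3.136, -0.001]
contact_force: [0.0, -0.2, -0.6]
opening: 0.451
gripper_force: 0.0
```

```bash
cat >> h.py <<'E'
def read(n='s',show=None):
    im,d=cap('side');P=pts('side',d);o=r.get_obs()
    hsv=cv2.cvtColor(im,cv2.COLOR_RGB2HSV)
    m=(hsv[...,0]<22)&(hsv[...,1]>130)&(hsv[...,2]>50)&reg(P,.54,.64,-.2,-.1,.02,.3)
    m2=reg(P,.55,.64,-.2,-.13,.095,.16)&(hsv[...,1]<70)
    print('t',round(o['t'],2),'tcp',np.round(o['tcp_pos'],4),'F',np.round(o['contact_force'],1),'op',round(o['opening'],2))
    v,u=np.nonzero(m);print('jar px u,v max',u.mean().round(2),v.mean().round(2),'cap z',np.median(P[m2][:,2]).round(4),'n',m2.sum(),'cap y',np.median(P[m2][:,1]).round(4))
    for a,b in((.01,.1),(.06,.105)):
        m=reg(P,.584,.604,a,b,.065,.13)&(im.min(2)>110);q=P[m]
        if len(q)>9:
            print('bar',a,np.polyfit(q[:,1]-.08,q[:,2],1).round(4),len(q))
    if show: save(cv2.resize(im[120:290,190:310],None,fx=3.5,fy=3.5),show)
    np.savez('last.npz',im=im,d=d)
E
python3 - <<'E'
from h import *
read()
a=np.load('s3.npz');P=pts('side',a['d']);im=a['im']
for s,n in((a,'s3'),(np.load('side0.npz'),'s0')):
    P=pts('side',s['d']);im=s['im'];m=reg(P,.584,.604,.01,.1,.065,.13)&(im.min(2)>110);q=P[m];print(n,np.polyfit(q[:,1]-.08,q[:,2],1).round(4),len(q))
E
```

```text
t 10.75 tcp [ 0.592  -0.0144  0.131 ] F [-0.6  0.3 -0. ] op 0.45
jar px u,v max 252.62 182.4 cap z 0.116 n 154 cap y -0.1602
bar 0.01 [0.2006 0.1084] 126
bar 0.06 [0.0853 0.1107] 63
s3 [0.1836 0.1089] 124
s0 [-0.1443  0.0768] 119
```

Emit:
send_rows:
  motion:
    - [0, 0.01, 0, 0]
    - [0, 0.012, 0, 0]
    - [0, 0.01, 0, 0]
    - [0, 0.01, 0, 0]
    - [0, 0.01, 0, 0]
    - [0, 0.01, 0, 0]
    - [0, 0.01, 0, 0]
    - [0, 0.01, 0, 0]
    - [0, 0.01, 0, 0]
    - [0, 0, 0, 0]

```text
t: 11.58
tcp_pos: [0.5945, 0.0325, 0.1324]
eef_rot: [-0.052, -3.141, -0.0]
contact_force: [0.4, 0.5, 0.1]
opening: 0.455
gripper_force: 0.0
```

Emit:
send_rows:
  motion:
    - [0, -0.015, 0, 0]
    - [0, -0.015, 0, 0]
    - [0, 0, 0, 0]
    - [0, 0, 0, 0]
    - [0, 0, 0, 0]
    - [0, 0, 0, 0]

```text
t: 12.08
tcp_pos: [0.5941, 0.0163, 0.1324]
eef_rot: [-0.055, -3.141, -0.0]
contact_force: [0.3, -0.2, 0.2]
opening: 0.449
gripper_force: 0.0
```

```bash
python3 - <<'E'
from h import *
read(show='s4.png')
a=np.load('last.npz');P=pts('side',a['d']);im=a['im']
m=reg(P,.57,.615,-.06,.1,.085,.125)&(im.max(2)<110);print('block dark',np.percentile(P[m][:,1],[2,50,98]),m.sum())
E
```

```text
t 12.13 tcp [0.594  0.0164 0.1324] F [ 0.1  0.7 -0.4] op 0.45
jar px u,v max 252.62 182.37 cap z 0.1157 n 154 cap y -0.16
bar 0.01 [0.2038 0.1086] 130
bar 0.06 [0.094  0.1109] 63
block dark [-0.01526805 -0.00107798  0.02092133] 44
```

View pics/s4.png

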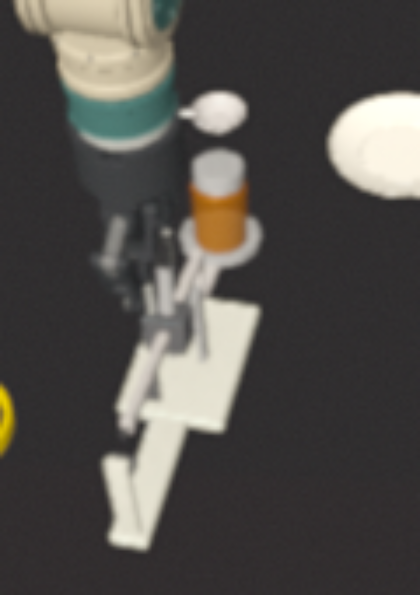

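The beam is still pan-down. The rod is at crop (165,280) and the block at (167,325), hardly moved, so I'll check the geometry.

```bash
python3 - <<'E'
from h import *
a=np.load('last.npz');P=pts('side',a['d']);im=a['im']
f=lambda p:((proj('side',p)-[190,120])*3.5).round(0).tolist()
print('tcp',f([[.594,.0164,.132]]),'rod top at y-.017',f([[.592,-.017,.158]]),'block y-.01',f([[.592,-.01,.1]]))
for u,v in((164,270),(165,290),(167,325),(150,295),(150,270),(128,290),(105,260),(165,240),(145,250)):
    print((u,v),P[int(120+v/3.5),int(190+u/3.5)].round(4),im[int(120+v/3.5),int(190+u/3.5)])
b=np.load('s3.npz')
for n,c in(('s3',b),('now',a)):
    Q=pts('side',c['d']);m=reg(Q,.57,.615,-.05,.06,.122,.162);print(n,np.percentile(Q[m],[2,50,98],axis=0).round(4).tolist(),m.sum())
im,d=cap('top');print('top',r.get_obs()['t']);Q=pts('top',d);m=reg(Q,.57,.62,-.06,.1,.10,.165);print(Q[m].mean(0) if m.sum() else 0,m.sum())
E
```

```text
tcp [[154.0, 318.0]] rod top at y-.017 [[164.0, 264.0]] block y-.01 [[168.0, 318.0]]
(164, 270) [ 0.5923 -0.0103  0.1586] [175 171 167]
(165, 290) [ 0.5903 -0.0071  0.1421] [191 188 182]
(167, 325) [0.59   0.0048 0.1139] [118 121 120]
(150, 295) [0.5852 0.046  0.1966] [164 162 154]
(150, 270) [0.5818 0.0474 0.2255] [48 48 49]
(128, 290) [0.5918 0.0671 0.2273] [67 68 70]
(105, 260) [0.5977 0.0809 0.2709] [154 152 146]
(165, 240) [ 0.5829 -0.0011  0.2058] [76 74 72]
(145, 250) [0.584  0.0424 0.2417] [69 69 70]
s3 [[0.5855, -0.0194, 0.1248], [0.59, -0.0094, 0.145], [0.5963, -0.0039, 0.1594]] 54
now [[0.5851, -0.0156, 0.1234], [0.5896, -0.0087, 0.1435], [0.5964, -0.0042, 0.1588]] 47
top 12.1833
[ 0.59306279 -0.04696751  0.10317593] 14
```

```bash
python3 - <<'E'
from h import *
a=np.load('last.npz');P=pts('side',a['d']);im=a['im']
for u in (146,150,154):
  for v in range(296,330,4): print((u,v),P[int(120+v/3.5),int(190+u/3.5)].round(3),im[int(120+v/3.5),int(190+u/3.5)].tolist())
E
```

```text
(146, 296) [0.587 0.049 0.199] [128, 126, 119]
(146, 300) [0.586 0.052 0.199] [120, 118, 112]
(146, 304) [0.587 0.05  0.193] [112, 110, 105]
(146, 308) [0.589 0.049 0.183] [94, 92, 89]
(146, 312) [0.589 0.049 0.18 ] [94, 93, 90]
(146, 316) [0.608 0.002 0.115] [103, 104, 103]
(146, 320) [0.608 0.001 0.11 ] [116, 117, 116]
(146, 324) [0.607 0.005 0.111] [109, 108, 108]
(146, 328) [0.334 0.706 1.013] [101, 100, 99]
(150, 296) [0.585 0.046 0.197] [164, 162, 154]
(150, 300) [0.587 0.041 0.187] [164, 163, 154]
(150, 304) [0.587 0.043 0.185] [161, 159, 151]
(150, 308) [0.587 0.047 0.181] [151, 150, 141]
(150, 312) [0.587 0.047 0.178] [142, 140, 133]
(150, 316) [ 0.606 -0.002  0.111] [121, 121, 118]
(150, 320) [0.606 0.    0.109] [118, 121, 120]
(150, 324) [0.604 0.006 0.113] [115, 114, 112]
(150, 328) [0.605 0.006 0.107] [114, 111, 111]
(154, 296) [0.583 0.039 0.189] [120, 117, 112]
(154, 300) [0.583 0.04  0.186] [129, 127, 121]
(154, 304) [0.582 0.044 0.187] [139, 138, 131]
(154, 308) [0.583 0.043 0.177] [149, 147, 141]
(154, 312) [0.582 0.044 0.175] [134, 132, 127]
(154, 316) [0.599 0.001 0.116] [114, 114, 112]
(154, 320) [0.599 0.003 0.114] [116, 117, 116]
(154, 324) [0.599 0.005 0.112] [117, 116, 114]
(154, 328) [0.599 0.005 0.108] [115, 113, 112]
```

The depth shows the real fingertips at z ≈ 0.177 with the TCP at 0.132, about 43 mm higher than stated, so the fingers passed over the rod. I'll go back over the rod and lower accordingly.

Emit:
send_rows:
  motion:
    - [0, -0.03, 0, 0]
    - [-0.002, -0.034, 0, 0]
    - [0, 0, 0, 0]
    - [0, 0, 0.01, 0]
    - [0, 0, 0.015, 0]
    - [0, 0, 0.015, 0]
    - [0, 0, 0.015, 0]
    - [0, 0, 0.013, 0]
    - [0, 0, 0, 0]
  jaw: 0.5

```text
t: 12.93
tcp_pos: [0.5921, -0.0149, 0.096]
eef_rot: [-0.053, -3.137, -0.001]
contact_force: [-0.9, -0.2, -0.5]
opening: 0.5
gripper_force: 0.0
```

```bash
python3 - <<'E'
from h import *
read()
a=np.load('last.npz');P=pts('side',a['d']);im=a['im']
m=reg(P,.56,.62,.005,.04,.125,.2);print('finger',np.percentile(P[m],[2,50,98],axis=0).round(4).tolist(),m.sum())
E
```

```text
t 12.98 tcp [ 0.5927 -0.015   0.0969] F [-0.5 -0.3 -0.3] op 0.5
jar px u,v max 252.82 182.5 cap z 0.1157 n 139 cap y -0.1598
bar 0.01 [0.1798 0.1082] 125
bar 0.06 [0.1413 0.1106] 59
finger [[0.579, 0.0077, 0.1394], [0.5848, 0.018, 0.1785], [0.6016, 0.039, 0.199]] 97
```

Emit:
send_rows:
  motion:
    - [0, 0.01, 0, 0]
    - [0, 0.01, 0, 0]
    - [0, 0.01, 0, 0]
    - [0, 0.01, 0, 0]
    - [0, 0.01, 0, 0]
    - [0, 0.01, 0, 0]
    - [0, 0.01, 0, 0]
    - [0, 0.01, 0, 0]
    - [0, 0.01, 0, 0]
    - [0, 0, 0, 0]

```text
t: 13.82
tcp_pos: [0.5956, 0.0308, 0.0984]
eef_rot: [0.052, 3.141, 0.002]
contact_force: [-0.5, -1.8, 0.3]
opening: 0.505
gripper_force: 0.3
```

Emit:
send_rows:
  motion:
    - [0, -0.01, 0, 0]
    - [0, -0.01, 0, 0]
    - [0, 0, 0, 0]
    - [0, 0, 0, 0]
    - [0, 0, 0, 0]
    - [0, 0, 0, 0]

```text
t: 14.32
tcp_pos: [0.5951, 0.0194, 0.0984]
eef_rot: [-0.054, -3.141, -0.0]
contact_force: [-0.6, 0.3, 0.1]
opening: 0.497
gripper_force: 0.0
```

```bash
python3 - <<'E'
from h import *
read(show='s5.png')
E
```

```text
t 14.37 tcp [0.5951 0.0194 0.0984] F [-0.8 -0.6  0.6] op 0.5
jar px u,v max 252.64 182.33 cap z 0.1164 n 154 cap y -0.1604
bar 0.01 [0.0611 0.1075] 126
bar 0.06 [0.0976 0.1106] 59
```

View pics/s5.png

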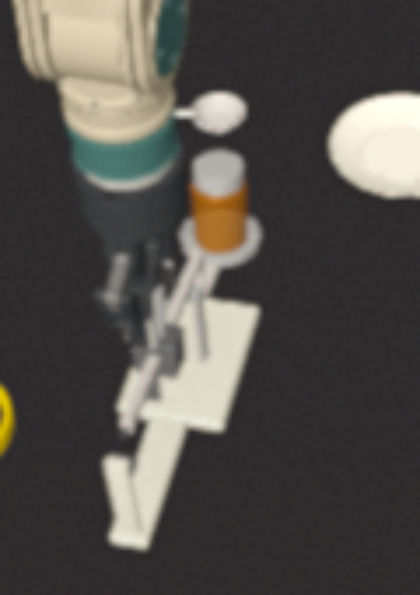

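The weight has moved out: its block is now at crop (167,348), was 325. The beam is still pan-down, so I push farther.

Emit:
send_rows:
  motion:
    - [0, 0.012, 0, 0]
    - [0, 0.012, 0, 0]
    - [0, 0.01, 0, 0]
    - [0, 0.01, 0, 0]
    - [0, 0.006, 0, 0]
    - [0, 0, 0, 0]
    - [0, -0.01, 0, 0]
    - [0, -0.012, 0, 0]

```text
t: 15.03
tcp_pos: [0.5957, 0.0338, 0.0986]
eef_rot: [0.052, 3.141, 0.001]
contact_force: [0.3, 0.5, -0.0]
opening: 0.502
gripper_force: 0.0
```

Emit:
send_rows:
  motion:
    - [0, 0, 0, 0]
    - [0, 0, 0, 0]
    - [0, 0, 0, 0]
    - [0, 0, 0, 0]
    - [0, 0, 0, 0]
    - [0, 0, 0, 0]
    - [0, 0, 0, 0]

```text
t: 15.62
tcp_pos: [0.5956, 0.0335, 0.0984]
eef_rot: [-0.054, -3.141, -0.0]
contact_force: [-0.5, 0.1, 0.4]
opening: 0.498
gripper_force: 0.0
```

```bash
python3 - <<'E'
from h import *
read()
print((proj('side',[[.592,.02,.1],[.592,.03,.1]])).round(1))
a=np.load('last.npz');P=pts('side',a['d']);im=a['im']
m=reg(P,.598,.62,-.05,.1,.06,.125);print('block right part',np.percentile(P[m][:,1],[2,50,98]).round(4),m.sum())
m=reg(P,.568,.580,-.05,.1,.06,.125);print('block left part',np.percentile(P[m][:,1],[2,50,98]).round(4),m.sum())
E
```

```text
t 15.67 tcp [0.5956 0.0335 0.0984] F [ 0.1 -0.6  0.9] op 0.5
jar px u,v max 252.63 181.93 cap z 0.117 n 150 cap y -0.1604
bar 0.01 [0.143  0.1091] 98
bar 0.06 [0.0929 0.1098] 61
[[235.5 219.4]
 [234.6 222.2]]
block right part [-0.0491  0.0489  0.0939] 38
block left part [-0.048   0.0309  0.0518] 90
```

Emit:
send_rows:
  motion:
    - [0, 0.012, 0, 0]
    - [0, 0.01, 0, 0]
    - [0, 0.008, 0, 0]
    - [0, 0.006, 0, 0]
    - [0, 0, 0, 0]
    - [0, -0.01, 0, 0]
    - [0, -0.012, 0, 0]
    - [0, 0, 0, 0]
    - [0, 0, 0, 0]
    - [0, 0, 0, 0]

```text
t: 16.5
tcp_pos: [0.596, 0.0402, 0.0985]
eef_rot: [0.055, 3.141, 0.0]
contact_force: [0.1, -0.1, -0.9]
opening: 0.499
gripper_force: 0.0
```

Emit:
send_rows:
  motion:
    - [0, 0, 0, 0]
    - [0, 0, 0, 0]
    - [0, 0, 0, 0]
    - [0, 0, 0, 0]
    - [0, 0, 0, 0]
    - [0, 0, 0, 0]

```text
t: 17.0
tcp_pos: [0.5959, 0.0405, 0.0984]
eef_rot: [-0.054, -3.141, -0.0]
contact_force: [-0.6, 0.3, 0.2]
opening: 0.503
gripper_force: 0.0
```

```bash
python3 - <<'E'
from h import *
read()
E
```

```text
t 17.05 tcp [0.5959 0.0405 0.0984] F [-0.6  0.7 -0.2] op 0.5
jar px u,v max 252.62 180.53 cap z 0.1246 n 157 cap y -0.1597
bar 0.01 [-0.0088  0.1047] 96
bar 0.06 [0.0523 0.1032] 60
```

Emit:
send_rows:
  motion:
    - [0, 0.012, 0, 0]
    - [0, 0.01, 0, 0]
    - [0, 0.008, 0, 0]
    - [0, 0.005, 0, 0]
    - [0, 0, 0, 0]
    - [0, -0.01, 0, 0]
    - [0, -0.012, 0, 0]
    - [0, 0, 0, 0]
    - [0, 0, 0, 0]
    - [0, 0, 0, 0]

```text
t: 17.88
tcp_pos: [0.5962, 0.0466, 0.0985]
eef_rot: [0.055, 3.141, 0.0]
contact_force: [-0.1, 0.3, -1.3]
opening: 0.498
gripper_force: 0.0
```

Emit:
send_rows:
  motion:
    - [0, 0, 0, 0]
    - [0, 0, 0, 0]
    - [0, 0, 0, 0]
    - [0, 0, 0, 0]
    - [0, 0, 0, 0]
    - [0, 0, 0, 0]

```text
t: 18.38
tcp_pos: [0.5961, 0.047, 0.0984]
eef_rot: [-0.054, -3.141, -0.0]
contact_force: [-1.2, -0.1, -0.7]
opening: 0.497
gripper_force: 0.0
```

```bash
python3 - <<'E'
from h import *
read()
E
```

```text
t 18.43 tcp [0.5961 0.047  0.0984] F [-0.6  0.6  0.6] op 0.5
jar px u,v max 252.57 179.36 cap z 0.1297 n 161 cap y -0.1583
bar 0.01 [-0.0332  0.1008] 105
bar 0.06 [0.0073 0.0989] 74
```

Emit:
send_rows:
  motion:
    - [0, 0.012, 0, 0]
    - [0, 0.01, 0, 0]
    - [0, 0.005, 0, 0]
    - [0, 0.0025, 0, 0]
    - [0, 0, 0, 0]
    - [0, -0.01, 0, 0]
    - [0, -0.012, 0, 0]
    - [0, 0, 0, 0]
    - [0, 0, 0, 0]
    - [0, 0, 0, 0]

```text
t: 19.27
tcp_pos: [0.5963, 0.0505, 0.0985]
eef_rot: [0.055, 3.141, 0.0]
contact_force: [0.1, 0.5, 1.0]
opening: 0.496
gripper_force: 0.0
```

Emit:
send_rows:
  motion:
    - [0, 0, 0, 0]
    - [0, 0, 0, 0]
    - [0, 0, 0, 0]
    - [0, 0, 0, 0]
    - [0, 0, 0, 0]
    - [0, 0, 0, 0]
    - [0, 0, 0, 0]
    - [0, 0, 0, 0]

```text
t: 19.93
tcp_pos: [0.5963, 0.0507, 0.0984]
eef_rot: [0.054, 3.141, 0.0]
contact_force: [-0.8, -0.6, -0.5]
opening: 0.497
gripper_force: 0.0
```

```bash
python3 - <<'E'
from h import *
read(show='s6.png')
E
```

```text
t 19.98 tcp [0.5963 0.0507 0.0984] F [ 0.4 -1.3 -0.2] op 0.5
jar px u,v max 252.66 179.17 cap z 0.1316 n 162 cap y -0.1582
bar 0.01 [-0.0365  0.0992] 105
bar 0.06 [-0.018   0.0967] 74
```

View pics/s6.png

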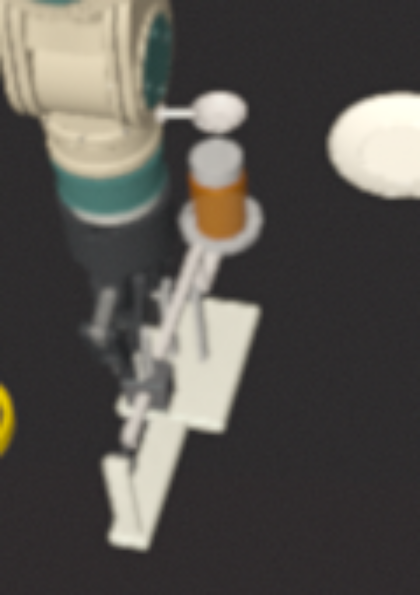

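Nothing seems to touch and the beam looks nearly level: tip at crop (125,445), block at (150,385). I'll lift clear and check both views.

Emit:
send_rows:
  motion:
    - [0, 0, -0.02, 0]
    - [0, 0, -0.05, 0]
    - [0, 0, -0.06, 0]
    - [0, 0, -0.06, 0]
    - [0, -0.07, -0.02, 0]
    - [0, -0.08, 0, 0]
    - [0, -0.08, 0, 0]
    - [0, -0.08, 0, 0]
    - [0, -0.08, 0, 0]
    - [0, -0.03, 0, 0]
  jaw: 0

```text
t: 20.82
tcp_pos: [0.5891, -0.164, 0.2045]
eef_rot: [0.06, 3.14, -0.004]
contact_force: [0.6, -0.1, 0.0]
opening: 1.001
gripper_force: 0.0
```

Emit:
send_rows:
  motion:
    - [0, 0, 0, 0.039]
    - [0, 0, 0, 0.039]
    - [0, 0, 0, 0.039]
    - [0, 0, 0, 0.039]
    - [0, 0, 0, 0.039]
    - [0, 0, 0, 0.039]
    - [0, 0, 0, 0.039]
    - [0, 0, 0, 0.039]
    - [0, 0, 0, 0.039]
    - [0, 0, 0, 0.039]

```text
t: 21.65
tcp_pos: [0.5891, -0.1587, 0.2041]
eef_rot: [1.857, 2.533, 0.001]
contact_force: [-0.5, -0.3, 0.3]
opening: 1.0
gripper_force: 0.0
```

```bash
python3 - <<'E'
from h import *
read()
a=np.load('last.npz');s0=np.load('side0.npz');s3=np.load('s3.npz')
t0=np.load('top0.npz');imt,dt=cap('top');np.savez('toplast.npz',im=imt,d=dt)
def zb(P,im,a,b):
    m=reg(P,.584,.606,a,b,.065,.13)&(im.min(2)>110);q=P[m];return np.median(q[:,2]).round(4),len(q)
for nm,n,im,d in(('s0','side',s0['im'],s0['d']),('s3','side',s3['im'],s3['d']),('now','side',a['im'],a['d']),('t0','top',t0['im'],t0['d']),('tnow','top',imt,dt)):
    P=pts(n,d);print(nm,[zb(P,im,x,y) for x,y in((-.03,-.015),(.015,.03),(.06,.08),(.08,.1))], end=' ')
    m=reg(P,.57,.615,-.06,.12,.118,.165);print('rod',np.percentile(P[m],[2,50,98],axis=0).round(4).tolist() if m.sum() else 0,m.sum())
    m=reg(P,.57,.615,.11,.15,.095,.12);print('   post',P[m].mean(0) if m.sum() else 0)
go(.59,-.164,.2,88)
E
```

```text
t 21.7 tcp [ 0.5892 -0.1587  0.2041] F [-0.2 -0.5  0.1] op 1.01
jar px u,v max 252.84 179.03 cap z 0.1315 n 162 cap y -0.1577
bar 0.01 [-0.0197  0.1004] 88
bar 0.06 [0.1101 0.0957] 56
s0 [(np.float64(0.094), 6), (np.float64(0.0852), 21), (np.float64(0.0788), 29), (np.float64(0.0759), 25)] rod [[0.5853, -0.0019, 0.1193], [0.5907, 0.0047, 0.1392], [0.5959, 0.0079, 0.1497]] 37
   post [0.59635371 0.1337924  0.1025798 ]
s3 [(np.float64(0.1102), 5), (np.float64(0.1048), 20), (np.float64(0.1111), 21), (np.float64(0.1134), 28)] rod [[0.5855, -0.0194, 0.1207], [0.59, -0.0091, 0.1422], [0.5963, -0.0026, 0.1592]] 60
   post [0.59601083 0.13277079 0.10369904]
now [(np.float64(0.0945), 16), (np.float64(0.0965), 15), (np.float64(0.0964), 28), (np.float64(0.0978), 21)] rod [[0.5869, 0.0426, 0.1215], [0.5915, 0.0524, 0.1434], [0.5981, 0.0564, 0.155]] 51
   post [0.59624315 0.13458577 0.10271464]
t0 [(np.float64(0.0983), 27), (np.float64(0.0866), 24), (np.float64(0.0816), 24), (np.float64(0.0771), 28)] rod [[0.5889, -0.0084, 0.1224], [0.5925, -0.0026, 0.147], [0.5998, 0.0051, 0.1537]] 30
   post [0.5978761  0.12713001 0.10174087]
tnow [(np.float64(0.0974), 19), (np.float64(0.0969), 24), (np.float64(0.0977), 29), (np.float64(0.0992), 27)] rod [[0.5902, 0.0414, 0.1197], [0.5931, 0.0467, 0.1543], [0.6009, 0.0522, 0.1593]] 34
   post [0.59829652 0.12463091 0.10027388]
t 21.75 tcp [ 0.5892 -0.1588  0.2041] yaw 107.86 q [-0.37  0.25 -0.05  1.28  0.    0.89]
tool shift /0.5: [-0.0104 -0.0016  0.0081] turn: 0.1104
```

```bash
python3 - <<'E'
from h import *
ref={}
for n in('side','top'):
    D=[cap(n) for _ in range(5)];im=D[0][0];P=np.mean([pts(n,x[1]) for x in D],0)
    m=reg(P,.584,.606,-.03,.103,.075,.12)&(im.min(2)>110);q=P[m];w=(abs(q[:,1]-.046)>.022);q=q[w]
    p=np.polyfit(q[:,1]+.046,q[:,2],1);e=abs(q[:,2]-np.polyval(p,q[:,1]+.046))<.005;print(n,np.polyfit(q[e,1]+.046,q[e,2],1).round(4),e.sum())
for n,f in(('top','top0.npz'),('side','side0.npz'),('side','s3.npz')):
    s=np.load(f);P=pts(n,s['d']);im=s['im'];m=reg(P,.584,.606,-.03,.103,.065,.13)&(im.min(2)>110);q=P[m];q=q[q[:,1]>.025]
    p=np.polyfit(q[:,1]+.046,q[:,2],1);e=abs(q[:,2]-np.polyval(p,q[:,1]+.046))<.006;print(n,f,np.polyfit(q[e,1]+.046,q[e,2],1).round(4),e.sum())
im,d=cap('side');P=pts('side',d);hsv=cv2.cvtColor(im,cv2.COLOR_RGB2HSV)
m=reg(P,.55,.64,-.2,-.13,.095,.15)&(hsv[...,1]<70);print('cap',np.percentile(P[m],[2,50,98],axis=0).round(3).tolist())
E
```

```text
side [0.0227 0.0948] 87
top [0.0231 0.097 ] 109
top top0.npz [-0.137   0.0971] 87
side side0.npz [-0.1475  0.0962] 93
side s3.npz [0.2345 0.0818] 61
cap [[0.566, -0.183, 0.117], [0.585, -0.159, 0.132], [0.605, -0.144, 0.136]]
```

Both views put the tilt near +0.023 rad, which is inside the limit but not by much. One more 2 mm nudge will make it safe.

Emit:
send_rows:
  motion:
    - [0, 0, 0, -0.039]
    - [0, 0, 0, -0.039]
    - [0, 0, 0, -0.039]
    - [0, 0, 0, -0.039]
    - [0, 0, 0, -0.039]
    - [0, 0, 0, -0.039]
    - [0, 0, 0, -0.039]
    - [0, 0, 0, -0.039]
    - [0, 0, 0, -0.039]
    - [0, 0, 0, -0.039]
  jaw: 0.5

```text
t: 23.13
tcp_pos: [0.589, -0.1592, 0.2034]
eef_rot: [-0.044, -3.141, -0.0]
contact_force: [-0.6, 0.4, -0.2]
opening: 0.499
gripper_force: 0.0
```

Emit:
send_rows:
  motion:
    - [0, 0.07, 0, 0]
    - [0, 0.08, 0, 0]
    - [0, 0.08, 0, 0]
    - [0, 0.08, 0, 0]
    - [0, 0.08, 0, 0]
    - [0, 0.03, 0, 0]
    - [0, 0, 0, 0]
    - [0, 0, 0, 0]

```text
t: 23.8
tcp_pos: [0.5962, 0.0515, 0.2034]
eef_rot: [0.05, 3.141, -0.001]
contact_force: [1.3, -0.5, -0.7]
opening: 0.496
gripper_force: 0.0
```

```bash
python3 - <<'E'
from h import *
go(.5963,.0507,.0984,178);print(r.get_obs()['opening'])
E
```

```text
t 23.8 tcp [0.5962 0.0515 0.2034] yaw 178.16 q [-0.02  0.23 -0.07  1.27 -0.    0.01]
tool shift /0.5: [-2.000e-04 -1.500e-03  2.101e-01] turn: 0.0009
0.49630760851428496
```

Emit:
send_rows:
  motion:
    - [0, -0.001, 0.03, 0]
    - [0, 0, 0.05, 0]
    - [0, 0, 0.05, 0]
    - [0, 0, 0.05, 0]
    - [0, 0, 0.02, 0]
    - [0, 0, 0.01, 0]
    - [0, 0, 0, 0]

```text
t: 24.38
tcp_pos: [0.5955, 0.0492, 0.0975]
eef_rot: [-0.056, -3.139, 0.0]
contact_force: [-0.2, 0.1, 0.5]
opening: 0.498
gripper_force: 0.0
```

Emit:
send_rows:
  motion:
    - [0, 0.011, 0, 0]
    - [0, 0.009, 0, 0]
    - [0, 0.004, 0, 0]
    - [0, 0.002, 0, 0]
    - [0, 0, 0, 0]
    - [0, -0.01, 0, 0]
    - [0, -0.012, 0, 0]
    - [0, 0, 0, 0]
    - [0, 0, 0, 0]
    - [0, 0, 0, 0]

```text
t: 25.22
tcp_pos: [0.5962, 0.0519, 0.0984]
eef_rot: [-0.055, -3.141, -0.0]
contact_force: [-0.1, 0.3, 0.6]
opening: 0.5
gripper_force: 0.0
```

Emit:
send_rows:
  motion:
    - [0, 0, 0, 0]
    - [0, 0, 0, 0]
    - [0, 0, 0, 0]
    - [0, 0, 0, 0]
    - [0, 0, 0, 0]
    - [0, 0, 0, 0]
    - [0, 0, 0, 0]
    - [0, 0, 0, 0]
    - [0, 0, 0, 0]

```text
t: 25.97
tcp_pos: [0.5963, 0.0522, 0.0984]
eef_rot: [0.054, 3.141, -0.0]
contact_force: [-0.3, -0.1, 0.6]
opening: 0.5
gripper_force: 0.0
```

```bash
python3 - <<'E'
from h import *
read()
n='side';D=[cap(n) for _ in range(4)];im=D[0][0];P=np.mean([pts(n,x[1]) for x in D],0)
m=reg(P,.584,.606,-.03,.103,.075,.12)&(im.min(2)>110);q=P[m];q=q[abs(q[:,1]-.046)>.022]
p=np.polyfit(q[:,1]+.046,q[:,2],1);e=abs(q[:,2]-np.polyval(p,q[:,1]+.046))<.005;print(n,np.polyfit(q[e,1]+.046,q[e,2],1).round(4),e.sum())
E
```

```text
t 26.02 tcp [0.5963 0.0522 0.0984] F [ 0.3  0.1 -0.1] op 0.5
jar px u,v max 252.62 179.07 cap z 0.1315 n 159 cap y -0.1572
bar 0.01 [-0.0323  0.0992] 105
bar 0.06 [-0.0417  0.0965] 78
side [0.0126 0.0953] 91
```

Emit:
send_rows:
  motion:
    - [0, 0, -0.02, 0]
    - [0, 0, -0.05, 0]
    - [0, 0, -0.06, 0]
    - [0, 0, -0.06, 0]
    - [0, -0.07, -0.02, 0]
    - [0, -0.08, 0, 0]
    - [0, -0.08, 0, 0]
    - [0, -0.08, 0, 0]
    - [0, -0.08, 0, 0]
    - [0, -0.044, 0, 0]
  jaw: 0

```text
t: 27.05
tcp_pos: [0.5888, -0.1687, 0.2046]
eef_rot: [0.058, 3.14, -0.003]
contact_force: [0.5, 0.5, 0.5]
opening: 1.0
gripper_force: 0.0
```

Emit:
send_rows:
  motion:
    - [0, 0, 0, 0]
    - [0, 0, 0, 0]
    - [0, 0, 0, 0]

```text
t: 27.3
tcp_pos: [0.5888, -0.1642, 0.2038]
eef_rot: [0.054, 3.141, 0.001]
contact_force: [-0.6, -0.3, 0.8]
opening: 1.004
gripper_force: 0.0
```

```bash
python3 - <<'E'
from h import *
read()
go(.59,-.165,.083,178)
im,d=cap('top');P=pts('top',d)
m=reg(P,.57,.62,-.06,.1,.118,.165);print('rod',np.percentile(P[m],[2,50,98],axis=0).round(4).tolist())
m=reg(P,.584,.606,-.03,.103,.075,.12)&(im.min(2)>110);q=P[m];q=q[abs(q[:,1]-.046)>.022];print(np.polyfit(q[:,1]+.046,q[:,2],1).round(4))
m=reg(P,.55,.63,-.21,-.12,.1,.15);print('cap top view',np.percentile(P[m],[2,50,98],axis=0).round(3).tolist(),m.sum()) if m.sum()>5 else 0
E
```

```text
t 27.35 tcp [ 0.5888 -0.1637  0.2038] F [0.3 0.9 0.1] op 1.0
jar px u,v max 252.73 179.01 cap z 0.1316 n 159 cap y -0.1581
bar 0.01 [-0.039   0.1002] 88
bar 0.06 [0.1303 0.0951] 58
t 27.35 tcp [ 0.5888 -0.1637  0.2038] yaw 178.08 q [-0.38  0.25 -0.04  1.28  0.   -0.34]
tool shift /0.5: [-0.0024 -0.0026  0.2416] turn: 0.0005
rod [[0.59, 0.0415, 0.1189], [0.5932, 0.0467, 0.1549], [0.6015, 0.0523, 0.1578]]
[0.011 0.097]
```

Level to about 0.01 rad, with the weight at about 0.072, beyond the mark. The jar is full, so it goes to the caddy. I grasp the jar now.

Emit:
send_rows:
  motion:
    - [-0.002, -0.003, 0.03, 0]
    - [0, 0, 0.05, 0]
    - [0, 0, 0.05, 0]
    - [0, 0, 0.05, 0]
    - [0, 0, 0.04, 0]
    - [0, 0, 0.016, 0]
    - [0, 0, 0.004, 0]
    - [0, 0, 0, 0]

```text
t: 28.07
tcp_pos: [0.5898, -0.1654, 0.0835]
eef_rot: [-0.052, -3.141, -0.0]
contact_force: [-0.1, 0.2, 1.2]
opening: 0.995
gripper_force: 0.0
```

Emit:
send_rows:
  motion:
    - [0, 0, 0, 0]
    - [0, 0, 0, 0]
    - [0, 0, 0, 0]
    - [0, 0, 0, 0]
    - [0, 0, 0, 0]
    - [0, 0, 0, 0]
    - [0, 0, 0, 0]
  jaw: 1

```text
t: 28.65
tcp_pos: [0.5904, -0.1662, 0.0838]
eef_rot: [0.054, 3.14, 0.0]
contact_force: [-0.2, 1.3, 1.0]
opening: 0.455
gripper_force: 60.2
```

Emit:
send_rows:
  motion:
    - [0, 0, -0.008, 0]
    - [0, 0, -0.015, 0]
    - [0, 0, -0.03, 0]
    - [0, 0, -0.05, 0]
    - [0, 0, -0.06, 0]
    - [0, 0, -0.06, 0]
    - [0, 0, -0.03, 0]
    - [0, 0, 0, 0]

```text
t: 29.32
tcp_pos: [0.5924, -0.1673, 0.2151]
eef_rot: [0.054, 3.134, -0.005]
contact_force: [-0.0, -1.3, -2.4]
opening: 0.455
gripper_force: 60.7
```

```bash
python3 - <<'E'
from h import *
im,d=cap('side');P=pts('side',d);hsv=cv2.cvtColor(im,cv2.COLOR_RGB2HSV)
m=(hsv[...,0]<22)&(hsv[...,1]>130)&(hsv[...,2]>50)&reg(P,.5,.68,-.25,-.08,.07,.35)
q=P[m];print('amber',np.percentile(q,[1,50,99],axis=0).round(3).tolist(),len(q))
print(r.get_obs()['contact_force'],r.get_obs()['opening'])
go(.444,.346,.19,170)
E
```

```text
amber [[0.564, -0.165, 0.184], [0.582, -0.145, 0.219], [0.607, -0.139, 0.245]] 278
[ 0.58655198  0.47260842 -1.44976313] 0.4607688633861985
t 29.37 tcp [ 0.591  -0.1668  0.2123] yaw 178.03 q [-0.38  0.25 -0.03  1.29 -0.   -0.35]
tool shift /0.5: [0.3294 1.015  0.0417] turn: 0.0446
```

Emit:
send_rows:
  motion:
    - [0.03, 0.02, 0, 0.02]
    - [0.05, 0.05, 0, 0.025]
    - [0.06, 0.055, 0, 0]
    - [0.06, 0.055, 0, 0]
    - [0.06, 0.055, 0, 0]
    - [0.05, 0.06, 0, 0]
    - [0.02, 0.07, 0, 0]
    - [0, 0.07, 0, 0]
    - [0, 0.07, 0, 0]
    - [0, 0.07, 0, 0]

```text
t: 30.2
tcp_pos: [0.4714, 0.1433, 0.2077]
eef_rot: [-0.276, -3.126, 0.002]
contact_force: [0.2, -1.0, -1.7]
opening: 0.453
gripper_force: 60.8
```

```bash
python3 - <<'E'
from h import *
go(.444,.346,.19,170)
a=np.load('side0.npz');P=pts('side',a['d']);m=reg(P,.42,.65,.22,.45,.06,.3);print('tall stuff z',np.percentile(P[m],[1,50,99],axis=0).round(3).tolist())
E
```

```text
t 30.2 tcp [0.4714 0.1433 0.2077] yaw 169.93 q [ 0.16  0.04 -0.28  1.26 -0.    0.34]
tool shift /0.5: [0.1248 0.3896 0.0352] turn: -0.0004
tall stuff z [[0.51, 0.266, 0.06], [0.556, 0.338, 0.08], [0.586, 0.396, 0.127]]
```

Emit:
send_rows:
  motion:
    - [0.02, 0.065, 0, 0]
    - [0.02, 0.065, 0, 0]
    - [0.02, 0.065, 0, 0]
    - [0.02, 0.065, 0, 0]
    - [0.02, 0.05, 0, 0]
    - [0.01, 0.02, 0, 0]
    - [0, 0, 0, 0]
    - [0, 0, 0, 0]

```text
t: 30.87
tcp_pos: [0.4471, 0.3133, 0.208]
eef_rot: [-0.274, -3.127, 0.005]
contact_force: [0.1, -0.1, -2.2]
opening: 0.46
gripper_force: 60.9
```

```bash
python3 - <<'E'
from h import *
go(.446,.345,.04,170)
im,d=cap('side');P=pts('side',d);hsv=cv2.cvtColor(im,cv2.COLOR_RGB2HSV)
m=(hsv[...,0]<22)&(hsv[...,1]>130)&(hsv[...,2]>50)&reg(P,.36,.5,.25,.45,.14,.35)
q=P[m];print('amber',np.percentile(q,[1,50,99],axis=0).round(3).tolist(),len(q))
E
```

```text
t 30.87 tcp [0.4471 0.3133 0.208 ] yaw 169.99 q [ 0.49  0.13 -0.18  1.27 -0.    0.67]
tool shift /0.5: [0.0124 0.0631 0.3359] turn: -0.0
amber [[0.42, 0.316, 0.177], [0.436, 0.336, 0.211], [0.464, 0.341, 0.239]] 326
```

Emit:
send_rows:
  motion:
    - [0.006, 0.03, 0, 0]
    - [0.006, 0.03, 0, 0]
    - [0, 0.003, 0.03, 0]
    - [0, 0, 0.05, 0]
    - [0, 0, 0.06, 0]
    - [0, 0, 0.06, 0]
    - [0, 0, 0.06, 0]
    - [0, 0, 0.04, 0]
    - [0, 0, 0.02, 0]
    - [0, 0, 0, 0]

```text
t: 31.75
tcp_pos: [0.4461, 0.345, 0.0471]
eef_rot: [-0.276, -3.125, 0.005]
contact_force: [-0.2, -1.0, -2.9]
opening: 0.454
gripper_force: 61.1
```

Emit:
send_rows:
  motion:
    - [0, 0, 0.006, 0]
    - [0, 0, 0.005, 0]
    - [0, 0, 0.004, 0]
    - [0, 0, 0.003, 0]
    - [0, 0, 0, 0]

```text
t: 32.17
tcp_pos: [0.4486, 0.3465, 0.0416]
eef_rot: [0.276, 3.128, 0.001]
contact_force: [0.2, 0.5, -2.5]
opening: 0.458
gripper_force: 61.1
```

Emit:
send_rows:
  motion:
    - [0, 0, 0.004, 0]
    - [0, 0, 0.004, 0]
    - [0, 0, 0.004, 0]
    - [0, 0, 0, 0]
    - [0, 0, 0, 0]

```text
t: 32.58
tcp_pos: [0.4488, 0.3465, 0.0359]
eef_rot: [0.276, 3.128, 0.001]
contact_force: [-1.0, -0.5, 4.9]
opening: 0.459
gripper_force: 61.7
```

```bash
python3 - <<'E'
from h import *
o=r.get_obs();print(o['contact_force'],o['tcp_pos'])
im,d=cap('side');P=pts('side',d);hsv=cv2.cvtColor(im,cv2.COLOR_RGB2HSV)
m=(hsv[...,0]<22)&(hsv[...,1]>130)&(hsv[...,2]>50)&reg(P,.36,.5,.25,.45,.0,.35)
q=P[m];print('amber',np.percentile(q,[1,50,99],axis=0).round(3).tolist(),len(q))
m=reg(P,.40,.48,.3,.4,.07,.1);print('cap',np.percentile(P[m],[50],axis=0))
E
```

```text
[-1.01908302 -0.45499358  4.86104452] [0.44878855 0.34653467 0.03588771]
amber [[0.422, 0.354, 0.012], [0.436, 0.37, 0.042], [0.459, 0.399, 0.125]] 160
cap [[0.43482948 0.35345998 0.08400954]]
```

On the floor (force is now +4.9 N). I release and lift straight up.

Emit:
send_rows:
  motion:
    - [0, 0, 0, 0]
    - [0, 0, 0, 0]
    - [0, 0, 0, 0]
    - [0, 0, 0, 0]
    - [0, 0, 0, 0]
  jaw: 0

```text
t: 33.05
tcp_pos: [0.4479, 0.3462, 0.0347]
eef_rot: [-0.276, -3.129, 0.0]
contact_force: [-0.1, 0.2, -0.2]
opening: 1.0
gripper_force: 0.0
```

Emit:
send_rows:
  motion:
    - [0, 0, -0.01, 0]
    - [0, 0, -0.03, 0]
    - [0, 0, -0.06, 0]
    - [0, 0, -0.07, 0]
    - [0, 0, -0.07, 0]
    - [0, 0, -0.07, 0]
    - [0.06, 0, 0, 0]
    - [0.06, -0.03, 0, 0]
    - [0, 0, 0, 0]
    - [0, 0, 0, 0]

```text
t: 33.88
tcp_pos: [0.3846, 0.3414, 0.1901]
eef_rot: [-0.274, -3.129, 0.0]
contact_force: [0.6, 0.1, 0.9]
opening: 1.002
gripper_force: 0.0
```

```bash
python3 - <<'E'
from h import *
im,d=cap('side');P=pts('side',d);hsv=cv2.cvtColor(im,cv2.COLOR_RGB2HSV);o=r.get_obs();print(o['t'],o['tcp_pos'],o['contact_force'])
m=(hsv[...,0]<22)&(hsv[...,1]>130)&(hsv[...,2]>50)&reg(P,.36,.49,.25,.42,.0,.2)
q=P[m];print('amber',np.percentile(q,[1,50,99],axis=0).round(3).tolist(),len(q))
m=reg(P,.40,.48,.3,.4,.072,.1);print('cap',np.percentile(P[m],[2,50,98],axis=0).round(3).tolist())
im,d=cap('top');P=pts('top',d);m=reg(P,.39,.49,.29,.4,.072,.1);print('cap top',np.percentile(P[m],[2,50,98],axis=0).round(3).tolist(),m.sum()) if m.sum() else print('hidden')
m=reg(P,.57,.62,-.06,.1,.105,.15);print('rod',np.median(P[m],axis=0).round(4) if m.sum() else 0)
c=reg(P,.36,.54,-.42,-.23,.005,.03);print('saucer',P[c].mean(0).round(3))
E
```

```text
33.9333 [0.38601824 0.34191415 0.19022453] [ 0.10700035 -0.19226641 -0.40707924]
amber [[0.423, 0.356, 0.012], [0.439, 0.371, 0.044], [0.464, 0.375, 0.067]] 176
cap [[0.425, 0.333, 0.073], [0.444, 0.352, 0.083], [0.464, 0.37, 0.087]]
cap top [[0.427, 0.328, 0.077], [0.446, 0.347, 0.084], [0.465, 0.368, 0.09]] 202
rod [0.5945 0.0514 0.1307]
saucer [ 0.449 -0.327  0.012]
```

```bash
python3 -c "
from bench import r
print(r.finish_job())"
```

```text
the job is handed in; nothing more can be done
None
```

I weighed the jar and handed the job in: the beam settled about 0.01 rad from level with the weight at about 0.072 m, beyond the mark fin, so the jar is full and stands upright, released, in the smaller caddy's low bay; no verdict came back.

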